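# Set up the parts-washing spout

## Task

Set up the parts-washing place: stand the grey tub level in the middle of the drip tray, lengthwise with it, and nest the wire basket in the tub so that it sits on the tub's floor. Then screw the spout down, clockwise as seen from above, until it points at the tub, its mouth over the tub's lengthwise centre line; stop there: it has no end stop at that point, and it must not be screwed well past. Leave the other things on the table where they are.

Things in the scene. Friction and masses are not known exactly. Their poses are not given: they have to be found in the camera images.
- tub: grey rectangular open tub, loose, 130 (x) x 64 (y) x 50 mm high, walls and floor 3 mm (inside 124 x 58 mm), 0.2 kg; a 6 mm rim sticks out at each end, the long sides are plain and can be gripped across the 64 mm; origin under its centre, x along its length, z up
- basket: steel basket, loose, 104 (x) x 46 (y) mm, walls 42 mm high, 0.16 kg, with a carrying bow lengthwise above it: its black grip, 60 long (x), 12 wide (y), 12 mm high, has its centre 94 mm above the origin, and is meant to be pinched across y; the bow's top is at 100 mm; origin under its centre, x along its length, z up
- riser: fixed upright pipe on a round flange 76 mm across; origin on the pipe's axis at the table top; it carries the spout
- tray_mid (a point): centre of the floor of the low grey-painted sheet-metal drip tray (fixed, tied by a strap to the riser's flange), 3 mm above the table; x along the tray's length, pointing straight away from the riser's axis, z up; inside 157 (x) x 89 (y) mm, rim 4 mm above its floor; the centre lies 130 mm from the riser's axis
- spout_hex (a point): centre of the six-sided nut on top of the spout, on the riser's axis, about 187 mm above the table; the nut is 36 mm across flats and 34 mm high (170 to 204 mm above the table) and turns with the spout; x points along the spout's arm, towards its mouth, z up; one pair of flats faces +y and -y, the others are 60 degrees on. Below the nut is a round hub 45 mm across, and the arm leaves it there (its highest point is 167 mm above the table)
- spout_mouth (a point): centre of the spout's round mouth (42 mm across), 130 mm out from the riser's axis and 132 mm above the table, facing down and outwards; lowest edge about 120 mm above the table, so it passes over the nested basket
- spout (a joint): turn of the spout on its thread in rad, growing clockwise as seen from above (tightening); it sinks 4 mm for each full turn, runs from 0 to a stop at 7.0 that lies far past the wanted place, has about 0.12 N m of friction and stays where it is left. It starts with about 1.6 to 3.3 rad to go until it points along the tray
- tape_black: bystander, leave it where it is: roll of black tape lying flat, 64 mm across, 19 mm thick; origin under its centre
- coupling: bystander, leave it where it is: grey pipe coupling standing on end, 52 mm across, 50 mm tall; origin under its centre
- screw_box: bystander, leave it where it is: small carton, 66 x 100 x 49 mm, between the long pipes; origin under its centre
- brush: bystander, leave it where it is: paint brush lying flat, 212 mm long; origin under the middle
- tape_measure: bystander, leave it where it is: tape measure standing on its base, 38 x 78 x 64 mm; origin under its centre
- spray_can: bystander, leave it where it is: spray can standing at the back, 66 mm across, 202 mm tall; origin under its centre
- glue: bystander, leave it where it is: glue bottle standing at the back, 37 x 62 mm, 179 mm tall; origin under its centre

How it is judged (in metres and radians):
On the way, in this order (a step that is already met when the one before it is completed fails the run):
1. the tub stands in the drip tray (horizontal distance between tub and tray_mid below 0.018 m and z of tub in the frame of tray_mid below 0.004 m and angle between the x axis of tub and the x axis of tray_mid, either way round below 0.22 rad and angle between tub's own z axis and vertical below 0.06 rad), for 0.2 s.
2. the basket sits in the tub (all of step 1 and horizontal distance between basket and tub below 0.016 m and z of basket in the frame of tub between 0 and 0.007 m and angle between basket's own z axis and vertical below 0.07 rad), for 0.2 s.
3. the spout points at the tub (y of tub in the frame of spout_hex between -0.013 and 0.013 m and x of tub in the frame of spout_hex above 0.08 m), for 0.2 s.
At the end, for the whole second after the job is handed in: Tub flat on the tray floor, centre within 18 mm of the tray's and length within 0.22 rad of the tray's; basket upright on the tub's floor; tub centre within 13 mm of the vertical plane of the spout's arm, on the mouth's side; all at rest (all of step 2 and all of step 3 and linear speed of each of tub, basket below 0.02 m/s and velocity of joint spout between -0.05 and 0.05 rad/s); the robot touches nothing.
It fails at once if the spout is screwed more than about 22 degrees past the tray (y of tray_mid in the frame of spout_hex above 0.049 m and x of tray_mid in the frame of spout_hex above 0.03 m).
It fails at once if another thing on the table is moved by more than 30 mm (distance of any of tape_black, coupling, screw_box, brush, tape_measure, spray_can, glue from where it was at the start of the episode above 0.03 m).
It also fails if it takes over 72 s, if anything falls off the work surface, if the arm or the gripper's body presses on something with over 40 N, if the wrist force passes 120 N, or if a joint passes its speed limit or range.

## Robot

A 6-joint arm with a two-finger parallel gripper is mounted at the origin on the work surface; the furniture and walls round the work are solid. World frame = base frame: x ahead of the robot, y to its left, z up, the work surface at z = 0. Lengths are in m, angles in degrees, forces in N, time in s.
With the tool pointing down it reaches from about 0.325 to 0.85 m from the base axis. Payload 15.5 kg.
Tool frame: the origin (TCP) lies midway between the tips of the shut fingers; the grasp point (between the pads) lies 19 mm behind it; z points along the fingers, y is the line along which they close (so a half turn about z gives the same grasp; the last joint's range is limited). The gripper opens to 91 mm and grips with 3 to 60 N. Pads are 32 mm wide; open, the fingers measure 118 mm over their backs; the gripper's body (76 mm by 178 mm) begins 60 mm behind the grasp point.
Start: joints at [-72.451, 28.281, 77.091, -0, 74.628, -5.472], TCP at [0.244, -0.575, 0.214] pointing down, gripper open.
Joint ranges: [-166.48, 166.48], [-47.26, 123.95], [12.59, 153.08], [-70.14, 250.14], [6.76, 159.57], [-176.63, 176.63]. Speed limits (degrees/s): [108.29, 108.29, 147.25, 172.46, 172.46, 172.46].

## Interface

Orientations are given as a 3x3 rotation matrix whose columns are the frame's x, y, z axes.
In Python, from bench import ctrl gives the robot as it stands. The module is installed in compiled form; this text tells all that it offers. Calls block until the motion is done:
- ctrl.goto(position, orientation): joint-space move of the TCP to a pose.
- ctrl.move_l(position, vel=0.15, ori=None, contact_N=None): straight line of the TCP; ori=None keeps the orientation; vel is the mean speed in m/s. With contact_N (N) it stops when the force on the tool has changed by that much, and returns True; else False.
- ctrl.movej(angles): joint-space move.
- ctrl.command_gripper(opening): opening from 0.0 (shut) to 1.0 (fully open); the grip force is fixed at half the most; returns when the fingers have stopped.
- ctrl.sleep(seconds).
- ctrl.ik(position, orientation): joint angles nearest the present ones, or None.
- ctrl.read_camera(name): name is "side" or "top" or "wrist"; returns the picture (480x640x3 uint8, blue, green, red); there is no depth.
- ctrl.camera_params(name): a dict with "fx", "fy", "cx", "cy" (pixels), "D" ([k1, k2, p1, p2, k3] as OpenCV has them; the pictures are not rectified), "pose" (4x4, takes a point from camera to world coordinates); the wrist camera has in their place "T_tool_cam" (4x4, takes a point from camera to tool coordinates, whose origin is the TCP and whose axes are the flange's). Camera axes: x right, y up, looking along -z (the intrinsics and any distortion apply to the point x, -y, -z); pixel columns grow to the right and rows downward; lengths in m; the calibration is good to about 2 mm. A picture is of the moment at which its call begins: read the wrist's pose just before it. camera_params takes no time and is no camera call.
A pose or a line that the arm cannot do raises ctrl.MotionError and nothing moves.
- ctrl.sign_off(): hands the job in; it is judged then, once.
Readings, each from a call of its own:
- ctrl.current_t(): time.
- ctrl.current_q(): joint angles.
- ctrl.current_dq(): joint speeds.
- ctrl.current_effort(): joint torques, N m.
- ctrl.current_tool_pos(): TCP position.
- ctrl.current_eef_rot(): TCP orientation.
- ctrl.current_contact_force(): force on the tool from outside, world axes, zero at the start.
- ctrl.current_wrist_torque(): the same for the moment, N m.
- ctrl.current_grip_width(): opening from 0.0 (shut) to 1.0 (fully open).
- ctrl.current_grasp_force(): force on a finger pad.
Only numpy, scipy, OpenCV 4.12 (cv2) and the standard library are available. Lean on these libraries where they do the work, as an engineer would, in place of code of your own. Each camera call takes 0.05 s, during which the arm holds its last target. There are 200 camera calls.

## Working session

There is one attempt and no reset: what is moved stays moved. The work goes in short steps, each a Python script; the robot and the scene stay as the last script left them, time stands still between calls to the robot, and variables do not carry over. Pictures are saved under pics/ and viewed, at most 10 in all, crops included, and the job is handed in when it is done.

```bash
mkdir -p pics; ls; python3 - <<'E'
from bench import ctrl
import cv2,numpy as np
np.set_printoptions(precision=4,suppress=True)
for n in ("top","side"):
    cv2.imwrite(f"pics/{n}0.png",ctrl.read_camera(n)); print(n,ctrl.camera_params(n))
print(ctrl.camera_params("wrist"),ctrl.current_eef_rot(),ctrl.current_t())
E
```

```text
pics
top {'fx': 483.0990078226972, 'fy': 483.0990078226972, 'cx': 315.1403669060377, 'cy': 238.2007495415928, 'D': array([-0.0717,  0.    ,  0.    ,  0.    ,  0.    ]), 'pose': array([[-0.0543,  0.9782, -0.2003,  0.2159],
       [-0.9985, -0.0534,  0.0096,  0.0237],
       [-0.0013,  0.2005,  0.9797,  1.5086],
       [ 0.    ,  0.    ,  0.    ,  1.    ]])}
side {'fx': 438.77236259093945, 'fy': 438.77236259093945, 'cx': 320.95148342245204, 'cy': 238.12997157717675, 'D': array([0.0208, 0.    , 0.    , 0.    , 0.    ]), 'pose': array([[-0.8358,  0.2482, -0.4897, -0.1302],
       [-0.549 , -0.3842,  0.7423,  0.971 ],
       [-0.0039,  0.8892,  0.4574,  0.7212],
       [ 0.    ,  0.    ,  0.    ,  1.    ]])}
{'fx': 384.84323966751714, 'fy': 384.84323966751714, 'cx': 320.15905719745575, 'cy': 238.81262706749538, 'D': array([-0.0475,  0.    ,  0.    ,  0.    ,  0.    ]), 'T_tool_cam': array([[-0.001 ,  0.9552,  0.2961,  0.0849],
       [ 1.    ,  0.0012, -0.0004,  0.001 ],
       [-0.0007,  0.2961, -0.9552, -0.1713],
       [ 0.    ,  0.    ,  0.    ,  1.    ]])} [[ 0.9204  0.391  -0.0003]
 [ 0.391  -0.9204  0.001 ]
 [ 0.0001 -0.001  -1.    ]] 0.1
```

View pics/top0.png

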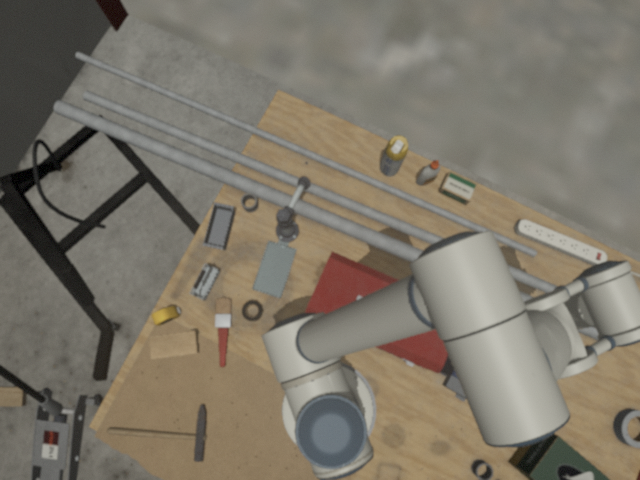

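View pics/side0.png

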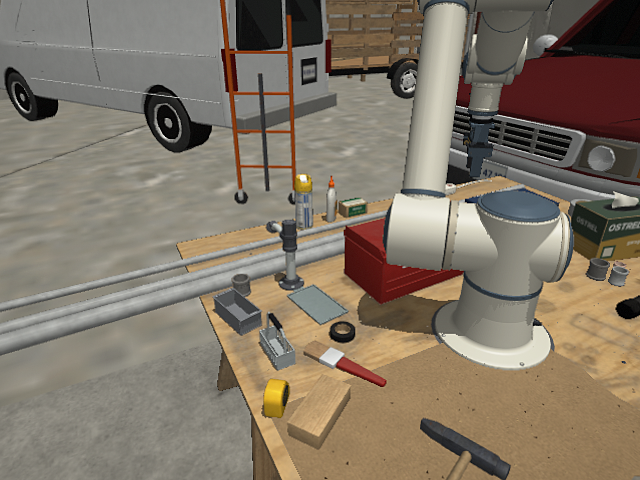

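The top view shows the tub near (219,226), basket (206,281), tray (274,268), nut (287,215) and mouth (304,185). The coupling is at (250,202) and the black tape at (253,310). I'll zoom in and cast rays.

```bash
cat > h.py <<'E'
from bench import ctrl
import cv2,numpy as np
np.set_printoptions(precision=4,suppress=True)
def ray(n,uv,pose=None):
    p=ctrl.camera_params(n); K=np.array([[p["fx"],0,p["cx"]],[0,p["fy"],p["cy"]],[0,0,1]])
    x=cv2.undistortPoints(np.array(uv,float).reshape(-1,1,2),K,p["D"])[:,0]
    d=np.c_[x[:,0],-x[:,1],-np.ones(len(x))]; T=p["pose"] if pose is None else pose
    return T[:3,3],d@T[:3,:3].T
def onz(n,uv,z,pose=None):
    o,d=ray(n,uv,pose); return o+d*((z-o[2])/d[:,2])[:,None]
def tri(a,b):
    # a,b=(origin,dir)
    (o1,d1),(o2,d2)=a,b; d1=d1[0];d2=d2[0]
    s=np.linalg.lstsq(np.c_[d1,-d2],o2-o1,rcond=None)[0]
    p,q=o1+s[0]*d1,o2+s[1]*d2; return (p+q)/2,np.linalg.norm(p-q)
def wpose():
    T=np.eye(4);T[:3,:3]=ctrl.current_eef_rot();T[:3,3]=ctrl.current_tool_pos()
    return T@ctrl.camera_params("wrist")["T_tool_cam"]
def down(a):
    # tool pointing down, tool x axis at world angle a (rad); y = closing line
    c,s=np.cos(a),np.sin(a); return np.array([[c,s,0],[s,-c,0],[0,0,-1.]])
E
python3 - <<'E'
from h import *
im=cv2.imread("pics/top0.png")[165:345,140:340]
cv2.imwrite("pics/topc.png",cv2.resize(im,None,fx=3.3,fy=3.3,interpolation=cv2.INTER_CUBIC)[:, :])
for k,uv,z in [("tub",(219,226),.05),("basket",(206,281),.05),("tray",(274,268),.005),("nut",(287,215),.2),("mouth",(304,185),.15),("coupling",(250,202),.05),("flange",(288,233),.005),("tape",(253,310),.02),("boxcorner",(332,254),.1)]: print(k,onz("top",uv,z)[0])
E
```

```text
tub [0.569  0.3057 0.05  ]
basket [0.3995 0.348  0.05  ]
tray [0.4349 0.1432 0.005 ]
nut [0.5538 0.0858 0.2   ]
mouth [0.6548 0.0344 0.15  ]
coupling [0.6409 0.2071 0.05  ]
flange [0.5449 0.0944 0.005 ]
tape [0.3066 0.2112 0.02  ]
boxcorner [ 0.4535 -0.0373  0.1   ]
```

View pics/topc.png

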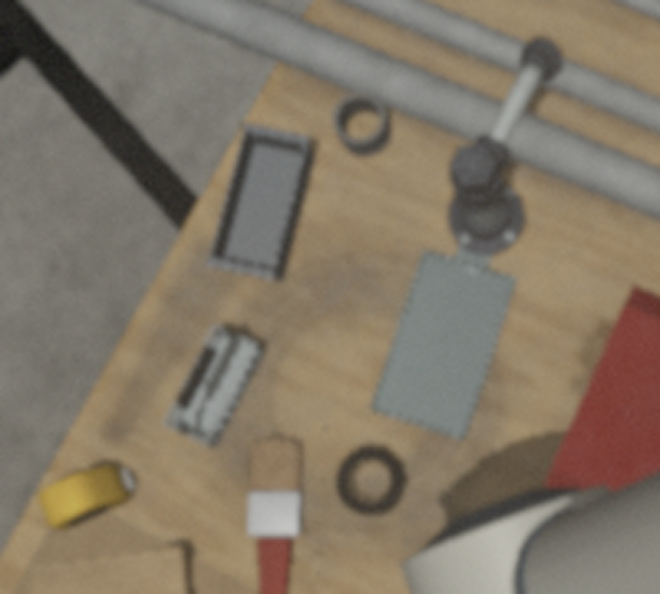

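The crop shows the tub, basket, tray, spout and coupling clearly. The red box corner is at about (332,253). Next I'll move the wrist camera up and over the work area.

```bash
python3 - <<'E'
from h import *
print(tri(ray("top",(332,253)),ray("side",(345,234))))
p=ctrl.current_tool_pos(); ctrl.move_l([p[0],p[1],.42],vel=.3)
ctrl.goto([.42,.23,.36],down(np.radians(160)))
T=wpose(); np.save("T1.npy",T); im=ctrl.read_camera("wrist"); cv2.imwrite("pics/w1.png",im)
print(ctrl.current_q(),ctrl.current_t(),T)
E
```

```text
(array([ 0.4495, -0.036 ,  0.1381]), np.float64(0.0011028811945882414))
[ 21.4988   9.2371  83.0274  -0.0039  87.7324 -48.4392] 3.8833 [[ 0.344  -0.8959 -0.281   0.3413]
 [ 0.939   0.3284  0.1025  0.2579]
 [ 0.0004 -0.2992  0.9542  0.5313]
 [ 0.      0.      0.      1.    ]]
```

View pics/w1.png

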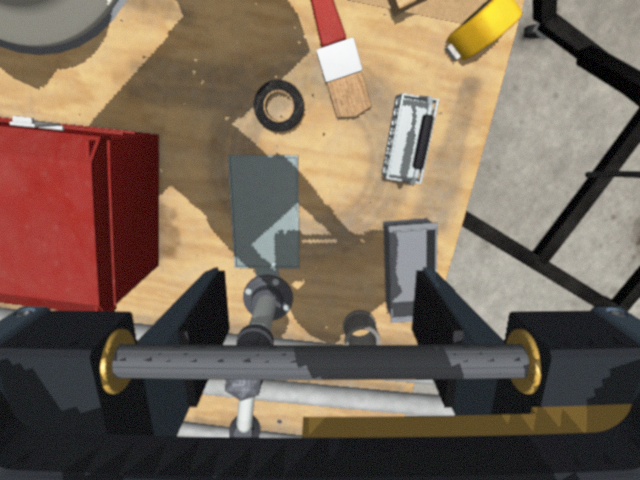

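The wrist view gives these corners:
- **Tray:** (230,156), (298,155), (300,266), (236,268).
- **Tub rim:** (385,222), (436,220), (391,322), with the fourth corner hidden.
- **Basket:** rim corners (400,93) to (384,180), with the black grip spanning (431,115) to (418,167).

Next I'll turn these into positions.

```bash
python3 - <<'E'
from h import *
T=np.load("T1.npy"); im=cv2.imread("pics/w1.png"); top=cv2.imread("pics/top0.png")
W=lambda uv,z:onz("wrist",uv,z,T)
def rect(n,P):
    P=P[:,:2].astype(np.float32)
    c,s,a=cv2.minAreaRect(P*1000); b=cv2.boxPoints((c,s,a)); e=[b[1]-b[0],b[2]-b[1]]; e=max(e,key=np.linalg.norm)
    print(n,"c",np.array(c)/1000,"size",s,"ang",np.degrees(np.arctan2(e[1],e[0]))%180)
g=lambda L:[(140+x/3.3,165+y/3.3) for x,y in L]
rect("tray w",W([(230,156),(298,155),(300,266),(236,268)],.007))
rect("tray t",onz("top",g([(428,250),(515,280),(462,437),(374,408)]),.007))
rect("tub t",onz("top",g([(248,128),(314,138),(283,278),(212,265)]),.05))
P=W([(385,222),(436,220),(391,322)],.05); print("tub w",P)
rect("bask w",W([(400,93),(437,97),(417,184),(384,180)],.042))
# black grip mask in wrist view
hsv=cv2.cvtColor(im,cv2.COLOR_BGR2HSV); m=np.zeros(im.shape[:2],np.uint8); m[105:175,408:436]=(hsv[105:175,408:436,2]<70)*255
cs=max(cv2.findContours(m,0,2)[0],key=cv2.contourArea)[:,0]; print(cv2.boundingRect(cs)); rect("grip w",W(cs,.1)); rect("grip w@94",W(cs,.094))
print("nut t",onz("top",[(287,215)],.2),"flange w",W([(268,297)],.005),"flange t",onz("top",g([(486,216)]),.008))
print("box base w",W([(158,136),(158,262)],0)[:,:2].tolist(),"top",W([(107,305)],.138))
mt=onz("top",g([(541,57)]),.145)[0]; print("mouth",mt)
big=cv2.resize(im[75:335,370:450],None,fx=2.3,fy=2.3,interpolation=cv2.INTER_CUBIC); b2=cv2.resize(im[140:440,200:320],(240,600)); 
cv2.imwrite("pics/w1c.png",np.hstack([cv2.copyMakeBorder(big,0,600-big.shape[0],0,0,0),b2]))
E
```

```text
tray w c [0.4352 0.1422] size (93.95323181152344, 162.34674072265625) ang 159.96404
tray t c [0.4321 0.1407] size (88.82986450195312, 159.4768829345703) ang 158.89175
tub t c [0.5691 0.3031] size (68.3403091430664, 137.16920471191406) ang 166.50543
tub w [[0.4905 0.2928 0.05  ]
 [0.5107 0.356  0.05  ]
 [0.633  0.2577 0.05  ]]
bask w c [0.4026 0.354 ] size (45.25284194946289, 107.96067810058594) ang 152.01054
(414, 115, 18, 54)
grip w c [0.4025 0.355 ] size (10.710653305053711, 56.71601104736328) ang 152.1394
grip w@94 c [0.4034 0.3564] size (10.859634399414062, 57.505062103271484) ang 152.13924
nut t [[0.5538 0.0858 0.2   ]] flange w [[0.5556 0.0959 0.005 ]] flange t [[0.5526 0.0962 0.008 ]]
box base w [[0.285890250381149, 0.04528386612787122], [0.4487046430590381, -0.038165855864987275]] top [[ 0.4477 -0.0424  0.138 ]]
mouth [0.6649 0.0342 0.145 ]
```

View pics/w1c.png

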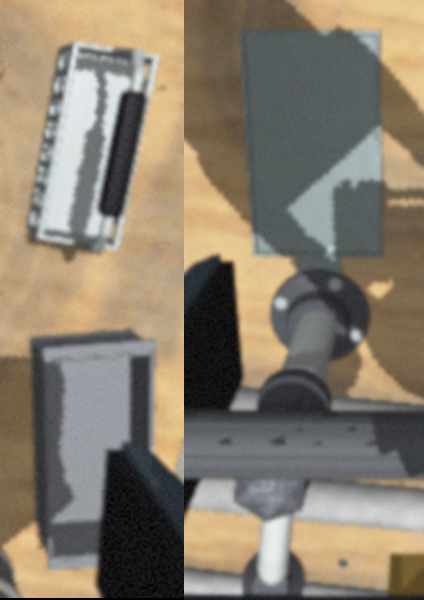

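```bash
python3 - <<'E'
from h import *
T=np.load("T1.npy")
P=onz("wrist",[(389.6,226),(437.4,224),(391.7,321.5)],.05,T)[:,:2]
print(P,np.linalg.norm(P[1]-P[0]),np.linalg.norm(P[2]-P[0]),(P[1]+P[2])/2)
for e in (P[1]-P[0],P[0]-P[2]): print(np.degrees(np.arctan2(e[1],e[0])))
c=((P[1]+P[2])/2+[.5691,.3031])/2; a=np.radians(166.0); print(c)
if np.linalg.norm(c-[.5691,.3031])>.006: raise SystemExit("disagree")
R=down(a)
ctrl.goto([*c,.13],R)
hit=ctrl.move_l([*c,.012],vel=.1,contact_N=12); print("hit",hit,ctrl.current_tool_pos())
if hit: raise SystemExit
ctrl.command_gripper(0.0); print("w",ctrl.current_grip_width(),ctrl.current_grasp_force(),ctrl.current_t())
E
```

```text
[[0.4977 0.2969]
 [0.5166 0.3563]
 [0.6326 0.2589]] 0.06236666987186566 0.14015145669592524 [0.5746 0.3076]
72.39813588319585
164.27399739132224
[0.5719 0.3053]
hit False [0.5723 0.3055 0.0127]
w 0.7066547269824516 29.826737344264984 6.8417
```

```bash
python3 - <<'E'
from h import *
c=[.434,.1415]; R=down(np.radians(159.4))
p=ctrl.current_tool_pos()
ctrl.move_l([p[0],p[1],.1],vel=.2); print("w",ctrl.current_grip_width(),ctrl.current_contact_force())
ctrl.move_l([*c,.1],vel=.25,ori=R)
ctrl.move_l([*c,.022],vel=.12)
print(ctrl.move_l([*c,.011],vel=.03,contact_N=6),ctrl.current_tool_pos(),ctrl.current_contact_force())
ctrl.command_gripper(1.0)
ctrl.move_l([*c,.13],vel=.25)
ctrl.goto([.36,.27,.30],down(np.radians(153)))
T=wpose(); np.save("T2.npy",T); im=ctrl.read_camera("wrist"); cv2.imwrite("pics/w2.png",im); print(ctrl.current_t())
E
```

```text
w 0.6998836375157345 [-1.1163  0.9264 -1.6122]
True [0.4345 0.1416 0.0144] [-0.3665  0.0742 -0.9775]
11.725
```

View pics/w2.png

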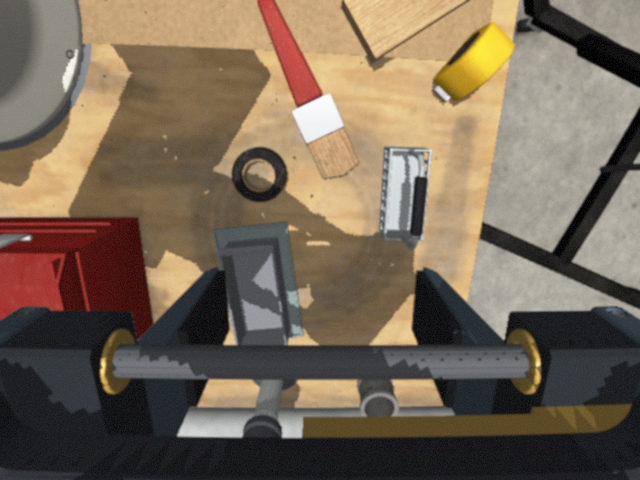

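The tub is in the tray, with its rim from about (222,238) to (300,340). The basket grip is at (420,206). I'll zoom in to measure both.

```bash
python3 - <<'E'
from h import *
im=cv2.imread("pics/w2.png")
a=cv2.resize(im[215:350,200:320],None,fx=4,fy=4,interpolation=cv2.INTER_CUBIC)
b=cv2.resize(im[135:260,370:440],None,fx=4,fy=4,interpolation=cv2.INTER_CUBIC)
cv2.imwrite("pics/w2c.png",np.hstack([a,cv2.copyMakeBorder(b,0,40,0,0,0)]))
T=np.load("T2.npy"); hsv=cv2.cvtColor(im,cv2.COLOR_BGR2HSV); m=np.zeros(im.shape[:2],np.uint8); m[170:240,408:430]=(hsv[170:240,408:430,2]<70)*255
cs=max(cv2.findContours(m,0,2)[0],key=cv2.contourArea)[:,0]; print(cv2.boundingRect(cs))
P=onz("wrist",cs,.1,T)[:,:2].astype(np.float32)*1000; print(cv2.minAreaRect(P))
E
```

```text
(410, 177, 17, 59)
((402.01239013671875, 355.031005859375), (11.29034423828125, 58.24665451049805), 61.67578125)
```

View pics/w2c.png

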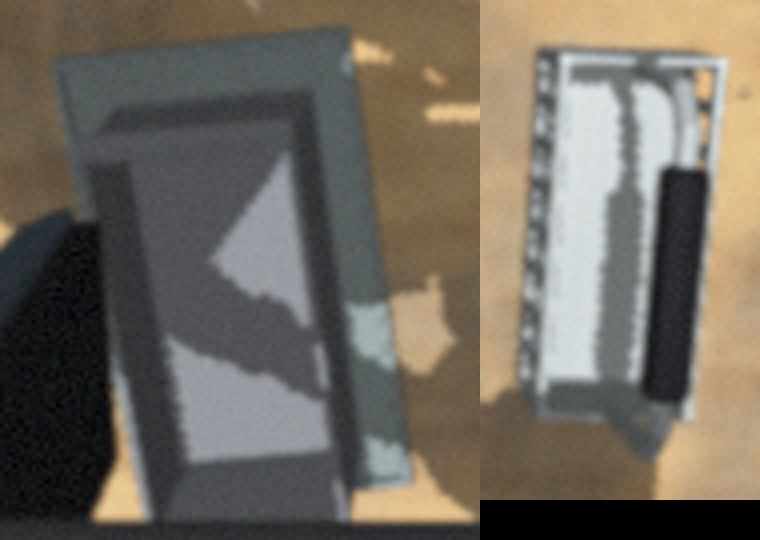

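```bash
python3 - <<'E'
from h import *
T=np.load("T2.npy"); q=lambda L:np.array([(200+x/4,215+y/4) for x,y in L])
P=onz("wrist",q([(58,62),(350,30),(410,480)]),.007,T)[:,:2]
print("tray",(P[0]+P[2])/2,np.linalg.norm(P[1]-P[0]),np.linalg.norm(P[2]-P[1]))
B=onz("wrist",q([(315,92),(118,107)]),.003,T)[:,:2]
u=np.array([np.cos(np.radians(159.4)),np.sin(np.radians(159.4))]); v=np.array([-u[1],u[0]])
print("base end mid",B,B.mean(0), "centre from end mid", B.mean(0)-.065*u,"from right corner +-32", B[0]-.065*u-.032*v, B[0]-.065*u+.032*v)
c=np.array([.4022,.3553]); R=down(np.radians(152))
ctrl.goto([*c,.14],R)
if ctrl.move_l([*c,.0755],vel=.1,contact_N=10): raise SystemExit("hit")
ctrl.command_gripper(0.0); print("w",ctrl.current_grip_width()*91,ctrl.current_tool_pos())
ctrl.move_l([*c,.18],vel=.2); print("w",ctrl.current_grip_width()*91,ctrl.current_contact_force(),ctrl.current_t())
E
```

```text
tray [0.4346 0.1421] 0.09270610153573182 0.16025420130004567
base end mid [[0.3899 0.194 ]
 [0.3656 0.1354]] [0.3777 0.1647] centre from end mid [0.4386 0.1418] from right corner +-32 [0.462  0.2011] [0.4395 0.1412]
w 11.641293372339712 [0.4021 0.3552 0.0754]
w 11.911266433218394 [-0.3712 -0.7825 -2.0079] 15.1417
```

```bash
python3 - <<'E'
from h import *
c=[.4365,.1415]; R=down(np.radians(159.4))
ctrl.move_l([*c,.18],vel=.25,ori=R)
ctrl.move_l([*c,.135],vel=.12)
h=ctrl.move_l([*c,.088],vel=.06,contact_N=8); print(h,ctrl.current_tool_pos(),ctrl.current_contact_force())
if h: raise SystemExit("early contact")
print(ctrl.move_l([*c,.076],vel=.025,contact_N=4),ctrl.current_tool_pos(),ctrl.current_contact_force(),ctrl.current_t())
E
```

```text
False [0.4367 0.1415 0.0882] [ 0.5244  0.6227 -1.5161]
True [0.4369 0.1418 0.0808] [ 0.266   0.9181 -1.7811] 17.9833
```

```bash
python3 - <<'E'
from h import *
c=[.4369,.1418]
ctrl.command_gripper(1.0); ctrl.move_l([*c,.22],vel=.2)
ctrl.goto([.60,.08,.34],down(np.radians(160)))
T=wpose(); np.save("T3.npy",T); im=ctrl.read_camera("wrist"); cv2.imwrite("pics/w3.png",im); cv2.imwrite("pics/side3.png",ctrl.read_camera("side")); print(ctrl.current_t(),T[:3,3],ctrl.current_q())
E
```

```text
21.0333 [0.5203 0.1085 0.5098] [  2.0015  21.4666  68.9369   0.0084  89.7331 -68.0353]
```

View pics/w3.png

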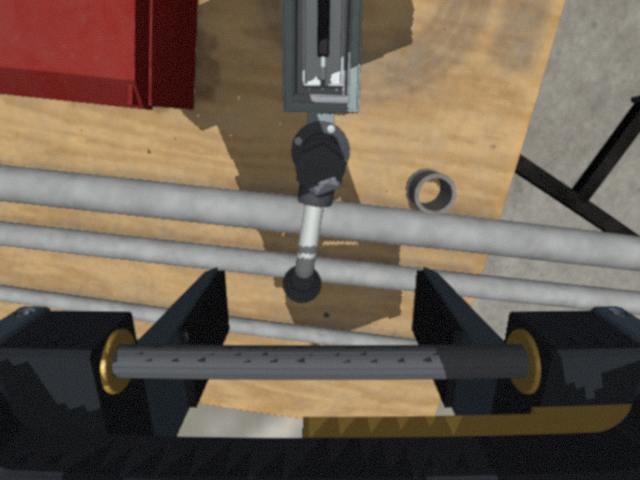

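The basket is nested, at about (322,50). The nut is near (320,165) and the mouth is at (302,284). I'll zoom in.

```bash
python3 - <<'E'
from h import *
im=cv2.imread("pics/w3.png"); s=cv2.imread("pics/side3.png")
a=cv2.resize(im[0:310,260:380],(232,600),interpolation=cv2.INTER_CUBIC)
b=cv2.resize(im[115:215,275:365],None,fx=6,fy=6,interpolation=cv2.INTER_CUBIC)
cv2.imwrite("pics/w3c.png",np.hstack([a[:600],b]))
E
```

```text
(no output)
```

View pics/w3c.png

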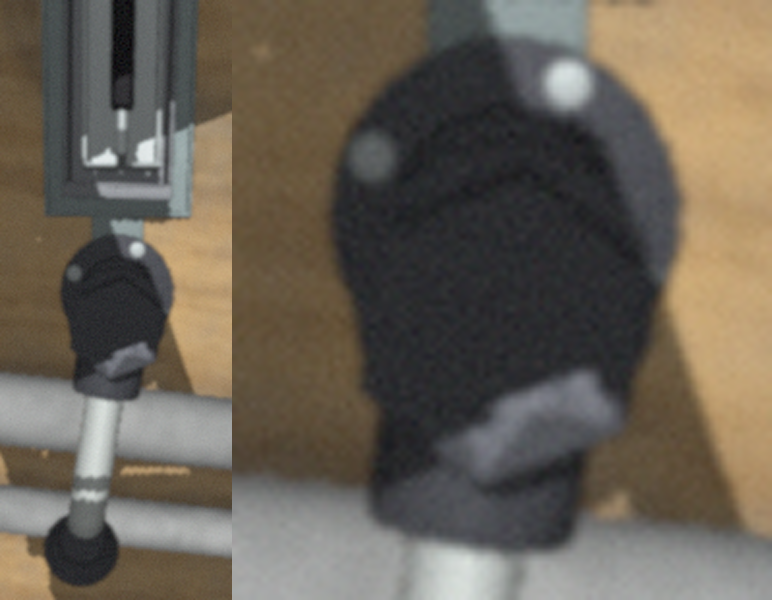

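```bash
python3 - <<'E'
from h import *
T=np.load("T3.npy"); im=cv2.imread("pics/w3.png"); W=lambda uv,z:onz("wrist",uv,z,T)[:,:2]
# flange: left/right/top extremes
q=lambda L:[(275+(x-232)/6,115+y/6) for x,y in L]
F=W(q([(331,215),(683,205),(505,37),(400,70),(620,80)]),.006)
A=np.c_[2*F,np.ones(len(F))]; s=np.linalg.lstsq(A,(F**2).sum(1),rcond=None)[0]; print("flange c",s[:2],"r",np.sqrt(s[2]+s[:2]@s[:2]))
# white arm pipe: centre line by mask
sub=im[200:262,290:335]; g=sub.min(2); 
pts=[]
for r in range(212,250,2):
    row=im[r,290:335].min(1).astype(int); hsv=cv2.cvtColor(im[r:r+1,290:335],cv2.COLOR_BGR2HSV)[0]
    x=np.where(row>150)[0]; 
    if len(x): pts.append((290+(x.min()+x.max())/2,r,len(x)))
print(np.array(pts)[::4])
L=W([(312.7,206.7),(306.5,253)],.155); d=L[1]-L[0]; print("arm",L,np.degrees(np.arctan2(d[1],d[0])))
print("mouth",W([(302.4,283.7)],.14))
# tub far/near end rim check: inner details
K=ctrl.camera_params("wrist"); Ti=np.linalg.inv(T)
def proj(P):
    P=np.c_[P,np.ones(len(P))]@Ti.T; P=P[:,:3]*[1,-1,-1]
    return cv2.projectPoints(P,np.zeros(3),np.zeros(3),np.array([[K["fx"],0,K["cx"]],[0,K["fy"],K["cy"]],[0,0,1]]),K["D"])[0][:,0]
ax=np.array([.5555,.0955]); r=.018/np.cos(np.pi/6)
hexp=np.array([[ax[0]+r*np.cos(np.radians(-29+60*k)),ax[1]+r*np.sin(np.radians(-29+60*k)),.204] for k in range(6)])
b=cv2.resize(im[115:215,265:365],None,fx=6,fy=6,interpolation=cv2.INTER_CUBIC)
b=np.clip((b.astype(float)-15)*3.2,0,255).astype(np.uint8)
pp=((proj(hexp)-[265,115])*6).astype(np.int32)
for p in pp: cv2.circle(b,tuple(map(int,p)),4,(0,0,255),-1)
cv2.imwrite("pics/nut.png",b)
E
```

```text
flange c [0.5571 0.0956] r 0.03768802798723336
[[312.  212.   39. ]
 [312.  220.   39. ]
 [318.5 228.   26. ]
 [308.5 236.   16. ]
 [307.5 244.   14. ]]
arm [[0.5916 0.0748]
 [0.6328 0.0531]] -27.84721404029349
mouth [[0.6678 0.0347]]
```

View pics/nut.png

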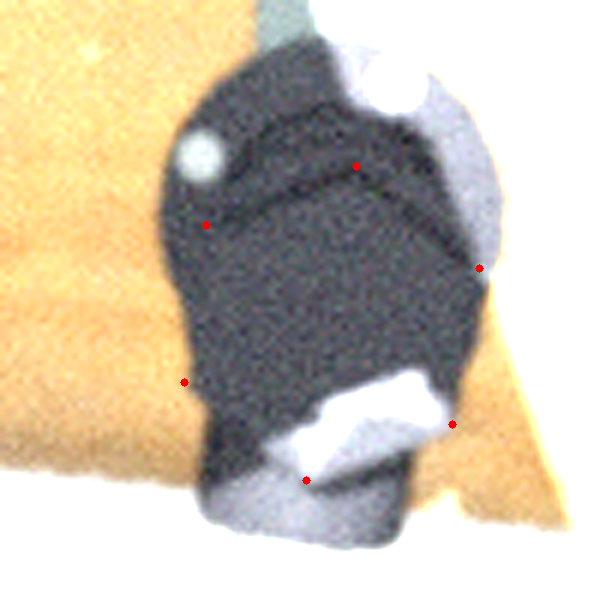

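The predicted hexagon fits the nut to about 1 mm. I refine the axis to (0.5567, 0.0960) and take the arm's direction as -28.5°. Now I'll grip the nut.

```bash
python3 - <<'E'
from h import *
c=[.5567,.0960]; R=down(np.radians(211.5))
ctrl.goto([*c,.24],R); print(ctrl.current_q())
if ctrl.move_l([*c,.1765],vel=.08,contact_N=8): raise SystemExit("hit")
f0=ctrl.current_contact_force()
ctrl.command_gripper(0.0)
ctrl.sleep(.2)
print("w",ctrl.current_grip_width()*91,ctrl.current_tool_pos(),ctrl.current_contact_force()-f0,ctrl.current_wrist_torque(),ctrl.current_t())
print(R[:,1])
E
```

```text
[   3.7481   21.9645   83.645    -0.0019   74.3572 -117.639 ]
w 35.747359610918906 [0.5565 0.0963 0.1765] [-1.7582  5.4427  3.151 ] [ 0.8642  0.2913 -0.0957] 23.925
[-0.5225  0.8526  0.    ]
```

```bash
python3 - <<'E'
from h import *
c=[.5565,.0964]; a0,a1=211.5,39.2
for i in range(1,5):
    a=a0+(a1-a0)*i/4; z=.1765-.004*(a0-a)/360
    ctrl.goto([*c,z],down(np.radians(a)))
    print(ctrl.current_q()[5],ctrl.current_grip_width()*91,ctrl.current_contact_force(),ctrl.current_wrist_torque(),ctrl.current_t())
    if ctrl.current_grip_width()*91>39.5: raise SystemExit
R=ctrl.current_eef_rot(); print("yaw",np.degrees(np.arctan2(R[1,0],R[0,0])))
E
```

```text
-74.81420133113244 35.73404033680034 [-1.5732 -5.263   1.656 ] [-1.4285  0.162  -0.0957] 24.7
-31.73992199694161 35.53369832115679 [ -3.8791 -11.0547   5.0488] [-2.1732  0.9493 -0.0311] 25.475
11.334828731880688 35.78761960355058 [ -8.06   -12.2226   8.3343] [-2.1316  1.6312 -0.1049] 26.25
54.40884769211932 35.529188754980844 [-12.213   -8.5533  10.4833] [-1.4776  2.1821 -0.157 ] 27.025
yaw 39.35725500535303
```

```bash
python3 - <<'E'
from h import *
c=[.5565,.0964]
ctrl.command_gripper(1.0); ctrl.sleep(.2); ctrl.move_l([*c,.30],vel=.15)
ctrl.goto([.60,.08,.34],down(np.radians(160)))
T=wpose(); im=ctrl.read_camera("wrist"); cv2.imwrite("pics/w4.png",im); old=cv2.imread("pics/w3.png")
W=lambda uv,z:onz("wrist",uv,z,T)[:,:2]
d=cv2.absdiff(im,old).max(2); m=((d>40)*255).astype(np.uint8); m[165:]=0; m=cv2.morphologyEx(m,cv2.MORPH_OPEN,np.ones((3,3)))
for k in cv2.findContours(m,0,2)[0]:
    if cv2.contourArea(k)>80: print(cv2.boundingRect(k),cv2.contourArea(k))
for r in range(6,130,8):
    x=np.where(m[r,260:380])[0]+260
    if len(x): print(r,x.min(),x.max(),im[r,x].mean(0).round(),im[r,(x.min()+x.max())//2])
print(ctrl.current_t())
E
```

```text
(319, 115, 20, 21) 275.5
(308, 10, 23, 89) 1250.5
(330, 0, 15, 32) 289.5
(300, 0, 17, 31) 359.5
6 301 343 [40. 38. 37.] [46 40 42]
14 300 340 [52. 49. 48.] [67 63 61]
22 302 341 [49. 45. 45.] [71 66 65]
30 306 336 [136. 138. 134.] [206 209 202]
38 312 330 [193. 196. 191.] [228 231 226]
46 312 330 [193. 196. 191.] [230 232 227]
54 312 330 [195. 198. 193.] [231 233 229]
62 312 329 [192. 195. 190.] [238 239 236]
70 312 329 [196. 200. 195.] [238 240 237]
78 317 336 [181. 183. 178.] [181 182 178]
86 313 329 [196. 198. 193.] [237 237 235]
94 316 329 [198. 201. 196.] [225 228 224]
118 319 333 [84. 86. 84.] [80 83 81]
126 322 338 [43. 42. 43.] [43 45 45]
31.1333
```

```bash
python3 - <<'E'
from h import *
T=wpose(); W=lambda uv,z:onz("wrist",uv,z,T)[:,:2]
L=W([(321.5,94),(321,38)],.153); d=L[1]-L[0]; d/=np.linalg.norm(d); print(L,np.degrees(np.arctan2(d[1],d[0])),"mouth",W([(321,14)],.145))
ax=np.array([.5563,.0962])
for t in ([.4375,.1413],[.4346,.1421],[.434,.1415]):
    v=np.array(t)-ax; print("dev deg",np.degrees(np.arctan2(v[1],v[0])),"offset mm",(d[0]*v[1]-d[1]*v[0])*1000)
# tub/basket sanity from the wrist view before turning: black grip centre line
im=cv2.imread("pics/w3.png"); m=np.zeros((480,640),np.uint8); m[0:55,312:334]=(im[0:55,312:334].max(2)<50)*255
k=max(cv2.findContours(m,0,2)[0],key=cv2.contourArea); x,y,w,h=cv2.boundingRect(k); print((x,y,w,h))
print("grip line",onz("wrist",[(x+w/2,5),(x+w/2,y+h)],.1,np.load("T3.npy")))
E
```

```text
[[0.5015 0.1167]
 [0.4589 0.1318]] 160.49309246627382 mouth [[0.4397 0.1389]]
dev deg 159.2117543109697 offset mm -2.8415604488417694
dev deg 159.3356842920155 offset mm -2.627271988780877
dev deg 159.67533735798855 offset mm -1.8613589437790414
(318, 0, 12, 55)
grip line [[0.4219 0.1481 0.1   ]
 [0.4637 0.133  0.1   ]]
```

The arm's plane passes within 3 mm of the tub's centre, against 13 mm allowed. The basket grip is where it should be, and the robot is clear of everything.

```bash
python3 - <<'E'
from bench import ctrl
ctrl.sleep(.3); print(ctrl.current_contact_force(),ctrl.current_t()); print(ctrl.sign_off())
E
```

```text
[-0.19059419 -0.95820257 -0.40397031] 31.4333
the job is handed in; nothing more can be done
None
```

I handed the job in at 31.4 s, and the judge returned no verdict: the tub stands in the tray about 4 mm off centre, the basket sits on the tub's floor, and the spout is turned about 172° clockwise, its arm within about 3 mm of the tub's centre by my measurements.

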